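# Park the colour-coded sample jars in their spill dishes, acid last

## Robot

A 7-joint arm with a two-finger parallel gripper is mounted at the origin on the work surface. World frame = base frame: x ahead of the robot, y to its left, z up, the work surface at z = 0. Lengths are in m, angles in rad, forces in N, time in s.
With the tool pointing down it reaches from about 0.425 to 0.875 m from the base axis. Payload 4.7 kg.
Tool frame: the origin (TCP) lies midway between the tips of the shut fingers; the grasp point (between the pads) lies ctrl.grasp_offset behind it (ctrl.grasp_offset is the distance from the TCP to the grasp point, in m); z points along the fingers, y is the line along which they close (so a half turn about z gives the same grasp; the last joint's range is limited). The gripper opens to 87 mm and grips with 3 to 60 N. Pads are 19 mm wide; open, the fingers measure 117 mm over their backs; the gripper's body (75 mm by 190 mm) begins 51 mm behind the grasp point.
Start: joints at [1.267, 0.321, -0.07, 1.45, 0.023, 1.371, -0.057], TCP at [0.203, -0.617, 0.223] pointing down, gripper open.
Joint ranges: [-2.86, 2.86], [-0.3, 2.09], [-1.38, 1.24], [0.06, 2.45], [-1.56, 4.7], [0.09, 2.05], [-2.69, 2.69]. Speed limits (rad/s): [2.57, 2.57, 3.14, 3.14, 3.14, 3.14, 3.14].

## Interface

Orientations are given as a rotation vector (axis times angle).
In Python, from bench import ctrl gives the robot as it stands. The module is installed in compiled form; this text tells all that it offers.
- The arm moves only by the tool jog_arm, never from a script. Its argument "moves" is one flat list of numbers, 7 for each row, row after row: the shift along the tool's x, y, z in units of 30 cm (1.0 is 30 cm), then the turn, a rotation vector about the tool's x, y, z in units of 60 degrees (1.0 is 60 degrees), then the gripper's target within -1 to 1 (fully open at 1, half-way at 0, shut at -1). In form: [x, y, z, wx, wy, wz, fingers, x, y, z, wx, wy, wz, fingers, ...]. A call has exactly 8 rows; each row is the pose to reach, as a shift and turn from the pose commanded when the call began, along the tool's axes at that moment; what a row does not reach only later rows make up. A row lasts 1/8 s, in which the tool goes at most 62.5 mm and 10.7 degrees, less where a joint would pass 70% of its speed; a pose out of reach is approached as far as the arm can. A call with a number of a shift or a turn outside -1 to 1 is refused whole. A call with a gripper value outside its range is refused whole. The fingers move at their own pace and stop on an object; "newtons" is the grip in N (left out, the last holds). Time passes only in rows, so rows that repeat a pose let the fingers close, or fill a call up. It gives the time, the measured TCP pose, the force, the opening and the grip force at its end, in the units of the state.
- ctrl.get_state(): the state, without advancing time (a new reading comes with each control period).
- ctrl.get_image(name): name is "scene" or "top" or "wrist"; returns a dict with "pixels" (480x640x3 uint8, red, green, blue), "fx", "fy", "cx", "cy" (pixels), "dist" ([k1, k2, p1, p2, k3] as OpenCV has them; the pictures are not rectified), "xyz" and "rotation" of the camera in the world; the wrist camera has in their place "tool_from_camera" (4x4, takes a point from camera to tool coordinates, whose origin is the TCP and whose axes are the flange's). Camera axes: x right, y up, looking along -z (the intrinsics and any distortion apply to the point x, -y, -z); pixel columns grow to the right and rows downward; lengths in m; the calibration is good to about 2 mm. A picture is of the moment at which its call begins: read the wrist's pose just before it. There is no depth.
- ctrl.close_job(): hands the job in; it is judged then, once.
The state is a dict: "time": time; "joint_positions": joint angles; "qd": joint speeds; "joint_torque": joint torques, N m; "position": TCP position; "tool_rot": TCP orientation; "ft_force": force on the tool from outside, world axes, zero at the start; "torque": the same for the moment, N m; "grip_width": opening from 0.0 (shut) to 1.0 (fully open); "grip_force": force on a finger pad.
Only numpy, scipy, OpenCV 4.12 (cv2) and the standard library are available. Lean on these libraries where they do the work, as an engineer would, in place of code of your own. Each camera call takes 0.05 s, during which the arm holds its last target. There are 200 camera calls.

## Task

Before the next measurement, stand each of the four amber jars with a red, yellow, green or blue lid upright inside the spill dish of its lid's own colour, flat on the dish floor. The yellow, green and blue jars can go in any order, but the red-lidded acid jar goes into its dish last, once the other three are standing in theirs. Set the jars down gently, never let one drop, and leave the jars with the white and the black lid where they stand.

Things in the scene. Friction and masses are not known exactly. Their poses are not given: they have to be found in the camera images.
- jar_red_center (a point): Centre (half-way up, 32 mm above its base, on its axis) of the loose upright round amber glass jar with the red lid and a paper band: 44 mm diameter body, 64 mm tall overall, the top 15 mm is the lid (43 mm diameter); z is its upright axis; 90 to 180 g. It stands on the table (surface at z = 0). Contains acid: set down last.
- jar_yellow_center (a point): Centre (half-way up, 32 mm above its base, on its axis) of the loose upright round amber glass jar with the yellow lid and a paper band: 44 mm diameter body, 64 mm tall overall, the top 15 mm is the lid (43 mm diameter); z is its upright axis; 90 to 180 g. It stands on the table (surface at z = 0).
- jar_green_center (a point): Centre (half-way up, 32 mm above its base, on its axis) of the loose upright round amber glass jar with the green lid and a paper band: 44 mm diameter body, 64 mm tall overall, the top 15 mm is the lid (43 mm diameter); z is its upright axis; 90 to 180 g. It stands on the table (surface at z = 0).
- jar_blue_center (a point): Centre (half-way up, 32 mm above its base, on its axis) of the loose upright round amber glass jar with the blue lid and a paper band: 44 mm diameter body, 64 mm tall overall, the top 15 mm is the lid (43 mm diameter); z is its upright axis; 90 to 180 g. It stands on the table (surface at z = 0).
- jar_white_center (a point): Centre (half-way up, 32 mm above its base, on its axis) of the loose upright round amber glass jar with the white lid and a paper band: 44 mm diameter body, 64 mm tall overall, the top 15 mm is the lid (43 mm diameter); z is its upright axis; 90 to 180 g. It stands on the table (surface at z = 0). Not part of the job: stays where it is.
- jar_black_center (a point): Centre (half-way up, 32 mm above its base, on its axis) of the loose upright round amber glass jar with the black lid and a paper band: 44 mm diameter body, 64 mm tall overall, the top 15 mm is the lid (43 mm diameter); z is its upright axis; 90 to 180 g. It stands on the table (surface at z = 0). Not part of the job: stays where it is.
- dish_red: The round shallow red spill dish, fixed to the table: 80 mm outer diameter, rim 9 mm high and 4 mm thick, flat inner floor 72 mm across and 3 mm above its underside. Origin: centre of its underside; z up. Empty at the start.
- dish_yellow: The round shallow yellow spill dish, fixed to the table: 80 mm outer diameter, rim 9 mm high and 4 mm thick, flat inner floor 72 mm across and 3 mm above its underside. Origin: centre of its underside; z up. Empty at the start.
- dish_green: The round shallow green spill dish, fixed to the table: 80 mm outer diameter, rim 9 mm high and 4 mm thick, flat inner floor 72 mm across and 3 mm above its underside. Origin: centre of its underside; z up. Empty at the start.
- dish_blue: The round shallow blue spill dish, fixed to the table: 80 mm outer diameter, rim 9 mm high and 4 mm thick, flat inner floor 72 mm across and 3 mm above its underside. Origin: centre of its underside; z up. Empty at the start.
Things that resemble listed ones, but are neither listed nor needed, are in the scene too. Of the things that look like the dish_blue, the largest one is meant.

How it is judged:
On the way, in this order (a step that is already met when the one before it is completed fails the run):
1. the yellow, green and blue jars stand in their own dishes while the red jar is not yet in its dish (horizontal distance between jar_yellow_center and dish_yellow below 0.017 m and z of jar_yellow_center in the frame of dish_yellow between 0.03 and 0.04 m and angle between each of jar_yellow_center, jar_green_center, jar_blue_center's own z axis and vertical below 0.12 rad and horizontal distance between jar_green_center and dish_green below 0.017 m and z of jar_green_center in the frame of dish_green between 0.03 and 0.04 m and horizontal distance between jar_blue_center and dish_blue below 0.017 m and z of jar_blue_center in the frame of dish_blue between 0.03 and 0.04 m and horizontal distance between jar_red_center and dish_red above 0.05 m), for 0.2 s.
2. the red jar stands in the red dish (horizontal distance between jar_red_center and dish_red below 0.017 m and z of jar_red_center in the frame of dish_red between 0.03 and 0.04 m and angle between jar_red_center's own z axis and vertical below 0.12 rad), for 0.2 s.
At the end, for the whole second after the job is handed in: Each of the red, yellow, green and blue jars stands upright (within 0.12 rad) on the floor of the dish of its own colour (axis within 17 mm of the dish's centre, jar centre 30 to 40 mm above the dish's underside), released and at rest (all of step 2 and horizontal distance between jar_yellow_center and dish_yellow below 0.017 m and z of jar_yellow_center in the frame of dish_yellow between 0.03 and 0.04 m and angle between each of jar_yellow_center, jar_green_center, jar_blue_center's own z axis and vertical below 0.12 rad and horizontal distance between jar_green_center and dish_green below 0.017 m and z of jar_green_center in the frame of dish_green between 0.03 and 0.04 m and horizontal distance between jar_blue_center and dish_blue below 0.017 m and z of jar_blue_center in the frame of dish_blue between 0.03 and 0.04 m and linear speed of each of jar_red, jar_yellow, jar_green, jar_blue below 0.02 m/s); the robot touches nothing.
It fails at once if the white- or black-lidded jar is shifted by more than 25 mm (distance of any of jar_white_center, jar_black_center from where it was at the start of the episode above 0.025 m).
It fails at once if a jar is dropped (falls free of the fingers faster than 0.6 m/s, about 20 mm) ((linear speed of jar_red above 0.6 m/s and contact force between the fingers and jar_red below 0.05 N) or (linear speed of jar_yellow above 0.6 m/s and contact force between the fingers and jar_yellow below 0.05 N) or (linear speed of jar_green above 0.6 m/s and contact force between the fingers and jar_green below 0.05 N) or (linear speed of jar_blue above 0.6 m/s and contact force between the fingers and jar_blue below 0.05 N)).
It also fails if it takes over 99 s, if anything falls off the work surface, if the arm or the gripper's body presses on something with over 40 N, if the wrist force passes 120 N, or if a joint passes its speed limit or range.

## Working session

There is one attempt and no reset: what is moved stays moved. The work goes in short steps, Python scripts to look and compute and a tool call to move; the robot and the scene stay as the last step left them, time stands still between calls to the robot, and variables do not carry over. Pictures are saved under pics/ and viewed, at most 14 in all, crops included, and the job is handed in when it is done.

Besides the shell and the picture viewer there is one more tool, called after "Request:" as name(argument=value, ...) on one line, values as JSON. jog_arm: Moves the arm, as the interface text tells. Its arguments: {"type":"object","properties":{"moves":{"type":"array"},"newtons":{"type":"number"}},"required":["moves"]}

```bash
mkdir -p pics
python3 - <<'E'
from bench import ctrl
import cv2
s=ctrl.get_state();print({k:s[k] for k in("time","position","tool_rot","grip_width","ft_force")},ctrl.grasp_offset)
for n in("top","scene"):
    d=ctrl.get_image(n);cv2.imwrite(f"pics/{n}0.png",d["pixels"][:,:,::-1])
    print({k:v for k,v in d.items() if k!="pixels"})
E
```

```text
{'time': 0.0, 'position': array([ 0.20287646, -0.61695204,  0.22147385]), 'tool_rot': array([-3.10018050e+00, -4.96873672e-01,  6.07705706e-04]), 'grip_width': 1.0008300621729718, 'ft_force': array([-1.22265376,  0.30571966, -0.19045355])} 0.0187
{'fx': 539.5045876311162, 'fy': 539.5045876311162, 'cx': 303.22653713227817, 'cy': 240.5011167189154, 'dist': array([-0.08756707,  0.        ,  0.        ,  0.        ,  0.        ]), 'xyz': array([ 0.32898688, -0.00671836,  1.10112089]), 'rotation': array([ 0.1039867 , -0.08671773, -1.56389214])}
{'fx': 592.7069195987048, 'fy': 592.7069195987048, 'cx': 311.1814854117116, 'cy': 243.5725578283509, 'dist': array([-0.03031445,  0.        ,  0.        ,  0.        ,  0.        ]), 'xyz': array([1.20513459, 0.13080659, 1.0170798 ]), 'rotation': array([0.477423  , 0.57910925, 1.65593322])}
```

View pics/top0.png

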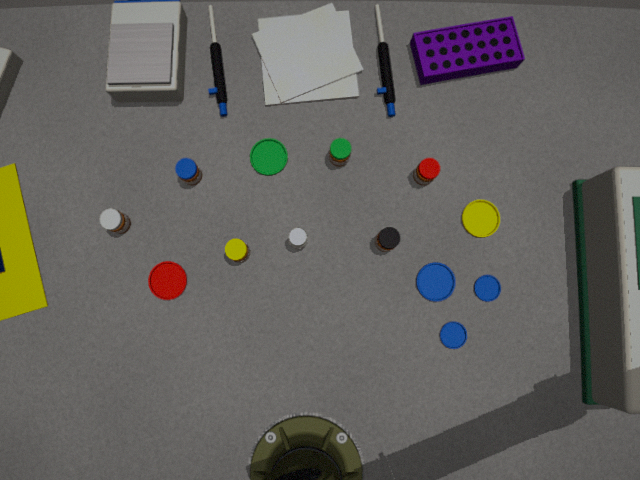

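View pics/scene0.png

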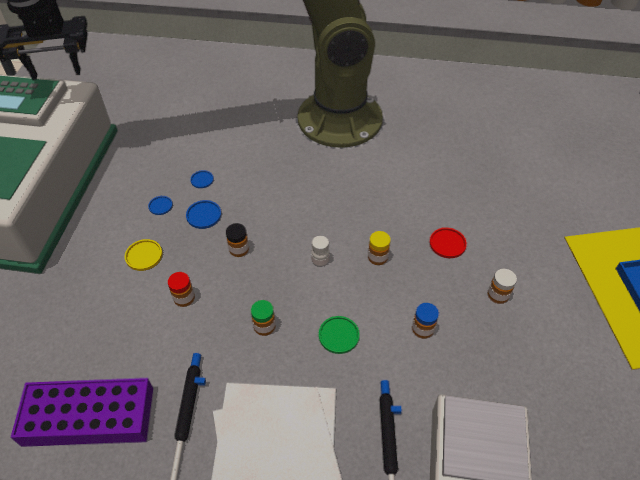

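The pictures show these features. In top, the lids are at yellow (236,250), red (428,169), green (340,150), blue (187,169), white (114,220) and black (388,239). The dishes are at red (168,281), yellow (481,219), green (269,157) and large blue (435,282). The jar at (298,238) is a clear decoy.

```bash
cat > h.py <<'E'
from bench import ctrl
import cv2, numpy as np
from scipy.spatial.transform import Rotation as R
def ray(d,uv,z):
    K=np.array([[d["fx"],0,d["cx"]],[0,d["fy"],d["cy"]],[0,0,1]])
    p=cv2.undistortPoints(np.array([[uv]],float),K,d["dist"])[0,0]
    v=R.from_rotvec(d["rotation"]).apply([p[0],-p[1],-1]); c=d["xyz"]
    return c+v*(z-c[2])/v[2]
HUE={"red":[(0,6),(174,180)],"yellow":[(22,35)],"green":[(50,80)],"blue":[(100,118)]}
def blobs(d,col,amin=150,amax=2500):
    h=cv2.cvtColor(d["pixels"],cv2.COLOR_RGB2HSV)
    m=sum(cv2.inRange(h,(a,150,70),(b,255,255)) for a,b in HUE[col])
    n,l,st,c=cv2.connectedComponentsWithStats(m)
    out=[]
    for i in range(1,n):
        if amin<st[i,4]<amax:
            k=max(cv2.findContours((l==i).astype(np.uint8),0,2)[0],key=len)
            out.append((st[i,4],cv2.minEnclosingCircle(k)[0],c[i]))
    return out
E
python3 - <<'E'
from h import *
for n in("top","scene"):
    d=ctrl.get_image(n)
    for c in HUE:
        for a,e,m in blobs(d,c):
            print(n,c,a,np.round(m),"z.061",ray(d,m,.061)[:2].round(4),"z.007",ray(d,m,.007)[:2].round(4))
    w=ctrl.get_image  # white/black approx
    for u in ([(114,220),(388,239)] if n=="top" else [(504,280),(236,233)]): print(n,u,ray(d,u,.061)[:2].round(3))
E
```

```text
top red 354 [429. 168.] z.061 [ 0.6019 -0.2432] z.007 [ 0.616  -0.2555]
top red 1174 [167. 280.] z.061 [0.3774 0.269 ] z.007 [0.3799 0.2834]
top yellow 1139 [481. 218.] z.061 [ 0.5016 -0.343 ] z.007 [ 0.5105 -0.3605]
top yellow 390 [235. 249.] z.061 [0.4384 0.1368] z.007 [0.4441 0.1442]
top green 1071 [268. 156.] z.061 [0.624  0.0757] z.007 [0.6393 0.0799]
top green 333 [340. 148.] z.061 [ 0.641  -0.0674] z.007 [ 0.6572 -0.0705]
top blue 336 [186. 168.] z.061 [0.6002 0.2401] z.007 [0.6143 0.253 ]
top blue 1170 [435. 281.] z.061 [ 0.3774 -0.2506] z.007 [ 0.3799 -0.2633]
top blue 539 [487. 288.] z.061 [ 0.3655 -0.3515] z.007 [ 0.3674 -0.3694]
top blue 572 [453. 335.] z.061 [ 0.2752 -0.2827] z.007 [ 0.2724 -0.297 ]
top (114, 220) [0.495 0.38 ]
top (388, 239) [ 0.46 -0.16]
scene red 887 [448. 242.] z.061 [0.4239 0.2774] z.007 [0.3798 0.2856]
scene red 374 [179. 282.] z.061 [ 0.6025 -0.24  ] z.007 [ 0.5685 -0.261 ]
scene yellow 328 [379. 240.] z.061 [0.4396 0.1388] z.007 [0.3964 0.1393]
scene yellow 921 [143. 254.] z.061 [ 0.5481 -0.3315] z.007 [ 0.511  -0.3576]
scene green 373 [261. 310.] z.061 [ 0.641  -0.0657] z.007 [ 0.6091 -0.0768]
scene green 1180 [338. 334.] z.061 [0.6693 0.0843] z.007 [0.639  0.0817]
scene blue 307 [201. 179.] z.061 [ 0.3242 -0.2716] z.007 [ 0.2744 -0.2943]
scene blue 344 [160. 205.] z.061 [ 0.4131 -0.3398] z.007 [ 0.3684 -0.3664]
scene blue 774 [203. 214.] z.061 [ 0.4245 -0.24  ] z.007 [ 0.3804 -0.2609]
scene blue 431 [632. 274.] z.061 [0.449  0.6396] z.007 [0.4063 0.6684]
scene blue 390 [427. 313.] z.061 [0.6004 0.2417] z.007 [0.5663 0.248 ]
scene (504, 280) [0.502 0.388]
scene (236, 233) [ 0.465 -0.158]
```

Request:
jog_arm(moves=[0.12, -0.08, 0, 0, 0, -0.12, 1, 0.26, -0.17, 0, 0, 0, -0.26, 1, 0.4, -0.27, 0, 0, 0, -0.4, 1, 0.55, -0.37, 0, 0, 0, -0.55, 1, 0.7, -0.47, 0, 0, 0, -0.7, 1, 0.84, -0.56, 0, 0, 0, -0.85, 1, 0.94, -0.63, 0, 0, 0, -0.96, 1, 0.97, -0.65, 0, 0, 0, -1, 1], newtons=15)

```text
time: 1.2
position: [0.4202, -0.3388, 0.2227]
tool_rot: [2.432, 1.989, 0.001]
ft_force: [0.2, 0.3, 0.4]
grip_width: 0.998
grip_force: 0.0
```

Request:
jog_arm(moves=[0.12, 0.06, 0.02, 0, 0, -0.03, 1, 0.26, 0.14, 0.05, 0, 0, -0.06, 1, 0.41, 0.22, 0.08, 0, 0, -0.1, 1, 0.56, 0.3, 0.11, 0, 0, -0.14, 1, 0.71, 0.38, 0.14, 0, 0, -0.17, 1, 0.85, 0.46, 0.17, 0, 0, -0.19, 1, 0.95, 0.51, 0.19, 0, 0, -0.195, 1, 1.0, 0.537, 0.2, 0, 0, -0.195, 1])

```text
time: 2.2
position: [0.638, -0.0801, 0.1616]
tool_rot: [-2.222, -2.219, 0.001]
ft_force: [0.2, 0.1, 0.0]
grip_width: 1.001
grip_force: 0.0
```

Run:
```python
from h import *
s=ctrl.get_state();print(s["position"],R.from_rotvec(s["tool_rot"]).as_matrix().round(3))
d=ctrl.get_image("wrist");cv2.imwrite("pics/w1.png",d["pixels"][:,:,::-1]);print(d["tool_from_camera"])
T=np.array(d["tool_from_camera"]);Rw=R.from_rotvec(s["tool_rot"]).as_matrix()
d["xyz"]=s["position"]+Rw@T[:3,3];d["rotation"]=R.from_matrix(Rw@T[:3,:3]).as_rotvec()
for c in HUE:
  for a,e,m in blobs(d,c,300,99999): print(c,a,m.round(),ray(d,m,.062)[:2].round(4),ray(d,m,.007)[:2].round(4))
```

```text
[ 0.63799806 -0.08010099  0.16158096] [[ 0.001  1.    -0.001]
 [ 1.    -0.001  0.   ]
 [ 0.    -0.001 -1.   ]]
[[-5.20271055e-04  9.55704391e-01  2.94327789e-01  8.06466598e-02]
 [ 9.99999760e-01  6.32003280e-04 -2.84503818e-04 -2.11909472e-04]
 [-4.57917676e-04  2.94327570e-01 -9.55704490e-01 -1.62020767e-01]
 [ 0.00000000e+00  0.00000000e+00  0.00000000e+00  1.00000000e+00]]
red 856 [277. 395.] [ 0.5982 -0.2295] [ 0.5898 -0.2778]
```

View pics/w1.png

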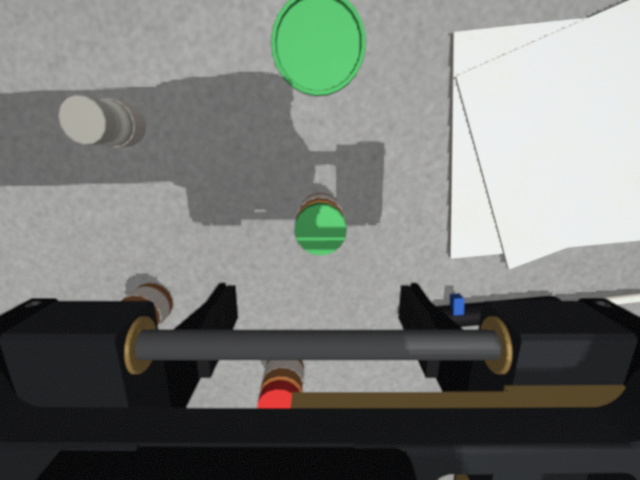

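Green lid at (320,230) sits centred between the fingers with its dish ahead at (318,43). Descending.

Request:
jog_arm(moves=[0.04, 0.01, 0.05, 0, 0, 0, 1, 0.045, 0.01, 0.16, 0, 0, 0, 1, 0.045, 0.01, 0.28, 0, 0, 0, 1, 0.045, 0.01, 0.39, 0, 0, 0, 1, 0.045, 0.01, 0.45, 0, 0, 0, 1, 0.045, 0.01, 0.467, 0, 0, 0, 1, 0.045, 0.01, 0.467, 0, 0, 0, 0, 0.045, 0.01, 0.467, 0, 0, 0, -1], newtons=20)

```text
time: 3.25
position: [0.6417, -0.0672, 0.0239]
tool_rot: [2.222, 2.218, 0.002]
ft_force: [-0.3, 0.4, 0.2]
grip_width: 0.851
grip_force: 0.0
```

Request:
jog_arm(moves=[0, 0, 0, 0, 0, 0, -1, 0, 0, 0, 0, 0, 0, -1, 0, 0, 0, 0, 0, 0, -1, 0, 0, 0, 0, 0, 0, -1, 0, 0, 0, 0, 0, 0, -1, 0, 0, -0.02, 0, 0, 0, -1, 0, 0, -0.06, 0, 0, 0, -1, 0, 0, -0.1, 0, 0, 0, -1])

```text
time: 4.25
position: [0.6408, -0.067, 0.0534]
tool_rot: [2.223, 2.219, 0.001]
ft_force: [-0.0, 0.2, -0.8]
grip_width: 0.503
grip_force: 20.0
```

Request:
jog_arm(moves=[0.06, 0, 0, 0, 0, 0, -1, 0.18, 0, 0, 0, 0, 0, -1, 0.32, -0.005, 0, 0, 0, 0, -1, 0.43, -0.005, 0, 0, 0, 0, -1, 0.485, -0.005, 0.01, 0, 0, 0, -1, 0.493, -0.005, 0.045, 0, 0, 0, -1, 0.493, -0.005, 0.07, 0, 0, 0, -1, 0.493, -0.005, 0.08, 0, 0, 0, -1])

```text
time: 5.25
position: [0.6389, 0.0785, 0.027]
tool_rot: [-2.226, -2.217, 0.004]
ft_force: [0.1, 0.2, -1.7]
grip_width: 0.498
grip_force: 20.0
```

Request:
jog_arm(moves=[0, 0, 0.004, 0, 0, 0, -1, 0, 0, 0.008, 0, 0, 0, -1, 0, 0, 0.01, 0, 0, 0, -1, 0, 0, 0.01, 0, 0, 0, -1, 0, 0, 0.01, 0, 0, 0, 0.1, 0, 0, 0.01, 0, 0, 0, 0.4, 0, 0, 0.01, 0, 0, 0, 0.8, 0, 0, 0.01, 0, 0, 0, 1])

```text
time: 6.25
position: [0.6394, 0.0808, 0.0255]
tool_rot: [2.223, 2.22, 0.0]
ft_force: [0.5, -0.5, 0.4]
grip_width: 0.806
grip_force: 0.0
```

Request:
jog_arm(moves=[0, 0, -0.08, 0, 0, 0, 1, 0, 0, -0.22, 0, 0, 0, 1, 0, -0.03, -0.34, 0, 0, 0, 1, 0.03, -0.12, -0.36, 0, 0, 0, 1, 0.08, -0.27, -0.36, 0, 0, 0, 1, 0.13, -0.45, -0.36, 0, 0, 0, 1, 0.18, -0.61, -0.36, 0, 0, 0, 1, 0.19, -0.668, -0.36, 0, 0, 0, 1])

```text
time: 7.25
position: [0.4363, 0.1392, 0.1333]
tool_rot: [2.219, 2.222, -0.002]
ft_force: [0.5, -0.1, 0.3]
grip_width: 1.0
grip_force: 0.0
```

```bash
cat >> h.py <<'E'
def look():
    for n in("top","scene"):
        d=ctrl.get_image(n)
        for c in HUE:
            for a,e,m in blobs(d,c,60): print(n,c,a,"z.061",ray(d,m,.061)[:2].round(4),"dish",ray(d,m,.007)[:2].round(4))
E
python3 - <<'E'
from h import *
look();print(ctrl.get_state()["position"])
cv2.imwrite("pics/s1.png",ctrl.get_image("scene")["pixels"][:,:,::-1])
E
```

```text
top red 363 z.061 [ 0.6015 -0.2429] dish [ 0.6156 -0.2552]
top red 226 z.061 [0.3688 0.2945] dish [0.3708 0.3101]
top yellow 1135 z.061 [ 0.5016 -0.3429] dish [ 0.5106 -0.3604]
top yellow 67 z.061 [0.438  0.1208] dish [0.4436 0.1274]
top green 903 z.061 [0.6256 0.0761] dish [0.641  0.0804]
top blue 83 z.061 [0.9674 0.3448] dish [1.0006 0.363 ]
top blue 78 z.061 [0.7249 0.1696] dish [0.7455 0.1787]
top blue 82 z.061 [ 0.7243 -0.1694] dish [ 0.7448 -0.1779]
top blue 136 z.061 [0.6091 0.246 ] dish [0.6236 0.2591]
top blue 1169 z.061 [ 0.3774 -0.2506] dish [ 0.3799 -0.2633]
top blue 540 z.061 [ 0.3655 -0.3514] dish [ 0.3674 -0.3693]
top blue 571 z.061 [ 0.2752 -0.2827] dish [ 0.2724 -0.297 ]
scene red 886 z.061 [0.4239 0.2774] dish [0.3798 0.2857]
scene red 373 z.061 [ 0.6024 -0.24  ] dish [ 0.5684 -0.2609]
scene yellow 275 z.061 [0.4434 0.1385] dish [0.4004 0.139 ]
scene yellow 921 z.061 [ 0.5481 -0.3315] dish [ 0.511  -0.3576]
scene green 974 z.061 [0.663  0.0838] dish [0.6324 0.0811]
scene blue 306 z.061 [ 0.3241 -0.2716] dish [ 0.2743 -0.2943]
scene blue 344 z.061 [ 0.4134 -0.3397] dish [ 0.3687 -0.3663]
scene blue 774 z.061 [ 0.4244 -0.2399] dish [ 0.3803 -0.2609]
scene blue 579 z.061 [0.4566 0.6364] dish [0.4143 0.665 ]
scene blue 391 z.061 [0.6005 0.2417] dish [0.5664 0.2479]
scene blue 102 z.061 [ 0.7586 -0.1608] dish [ 0.7334 -0.1773]
scene blue 73 z.061 [ 0.7974 -0.143 ] dish [ 0.7744 -0.1585]
scene blue 100 z.061 [0.759  0.1762] dish [0.7338 0.1788]
scene blue 70 z.061 [0.796  0.1978] dish [0.7728 0.2016]
[0.43749196 0.13849073 0.13358977]
```

View pics/s1.png

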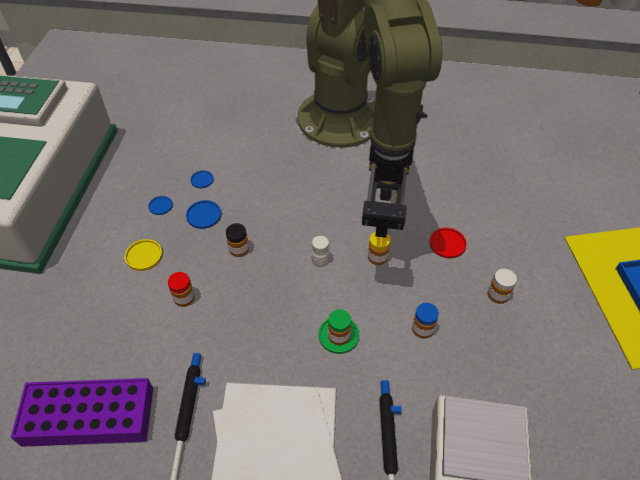

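The green jar stands in its dish at (339,328), and the gripper is above the yellow jar at (380,248).

Request:
jog_arm(moves=[0, 0.003, 0.06, 0, 0, 0, 1, 0, 0.003, 0.16, 0, 0, 0, 1, 0, 0.003, 0.27, 0, 0, 0, 1, 0, 0.003, 0.34, 0, 0, 0, 1, 0, 0.003, 0.367, 0, 0, 0, 1, 0, 0.003, 0.367, 0, 0, 0, 0.3, 0, 0.003, 0.367, 0, 0, 0, -1, 0, 0.003, 0.367, 0, 0, 0, -1])

```text
time: 8.4
position: [0.4408, 0.1382, 0.0242]
tool_rot: [2.222, 2.219, 0.002]
ft_force: [-0.0, -0.6, 1.0]
grip_width: 0.745
grip_force: 0.0
```

Request:
jog_arm(moves=[0, 0, 0, 0, 0, 0, -1, 0, 0, 0, 0, 0, 0, -1, 0, 0, 0, 0, 0, 0, -1, 0, 0, -0.03, 0, 0, 0, -1, 0, 0, -0.1, 0, 0, 0, -1, 0, 0, -0.2, 0, 0, 0, -1, 0, 0, -0.3, 0, 0, 0, -1, 0, 0, -0.35, 0, 0, 0, -1])

```text
time: 9.4
position: [0.4408, 0.1384, 0.1302]
tool_rot: [2.222, 2.218, 0.003]
ft_force: [0.7, -0.0, -1.4]
grip_width: 0.501
grip_force: 20.0
```

Request:
jog_arm(moves=[-0.05, 0.01, 0, 0, 0, 0, -1, -0.15, 0.03, 0, 0, 0, 0, -1, -0.28, 0.04, 0, 0, 0, 0, -1, -0.41, 0.06, 0, 0, 0, 0, -1, -0.54, 0.08, 0, 0, 0, 0, -1, -0.67, 0.1, 0, 0, 0, 0, -1, -0.78, 0.11, 0, 0, 0, 0, -1, -0.85, 0.12, 0, 0, 0, 0, -1])

```text
time: 10.4
position: [0.4741, -0.1195, 0.1267]
tool_rot: [-2.225, -2.215, 0.003]
ft_force: [0.1, 0.6, -1.1]
grip_width: 0.5
grip_force: 20.0
```

Request:
jog_arm(moves=[-0.1, 0.015, 0, 0, 0, 0, -1, -0.22, 0.03, 0, 0, 0, 0, -1, -0.36, 0.05, 0, 0, 0, 0, -1, -0.5, 0.07, 0, 0, 0, 0, -1, -0.64, 0.09, 0, 0, 0, 0, -1, -0.75, 0.11, 0, 0, 0, 0, -1, -0.8, 0.117, 0.03, 0, 0, 0, -1, -0.807, 0.117, 0.12, 0, 0, 0, -1])

```text
time: 11.4
position: [0.5108, -0.3601, 0.092]
tool_rot: [2.223, 2.218, 0.001]
ft_force: [1.2, 0.1, -0.9]
grip_width: 0.502
grip_force: 20.0
```

Request:
jog_arm(moves=[0, 0, 0.05, 0, 0, 0, -1, 0, 0, 0.11, 0, 0, 0, -1, 0, 0, 0.16, 0, 0, 0, -1, 0, 0, 0.19, 0, 0, 0, -1, 0, 0, 0.205, 0, 0, 0, -1, 0, 0, 0.213, 0, 0, 0, -1, 0, 0, 0.218, 0, 0, 0, -1, 0, 0, 0.22, 0, 0, 0, -1])

```text
time: 12.4
position: [0.5105, -0.3592, 0.0267]
tool_rot: [2.223, 2.219, 0.0]
ft_force: [0.1, 1.1, -0.5]
grip_width: 0.501
grip_force: 20.0
```

Request:
jog_arm(moves=[0, 0, 0, 0, 0, 0, -1, 0, 0, 0, 0, 0, 0, 0.1, 0, 0, 0, 0, 0, 0, 0.4, 0, 0, 0, 0, 0, 0, 0.8, 0, 0, 0, 0, 0, 0, 1, 0, 0, 0, 0, 0, 0, 1, 0, 0, -0.08, 0, 0, 0, 1, 0, 0, -0.22, 0, 0, 0, 1])

```text
time: 13.4
position: [0.5089, -0.3582, 0.0912]
tool_rot: [-2.22, -2.217, 0.001]
ft_force: [0.6, -0.6, -0.9]
grip_width: 0.995
grip_force: 0.0
```

Request:
jog_arm(moves=[0.06, 0.01, -0.12, 0, 0, 0, 1, 0.18, 0.03, -0.2, 0, 0, 0, 1, 0.33, 0.05, -0.2, 0, 0, 0, 1, 0.48, 0.07, -0.2, 0, 0, 0, 1, 0.63, 0.09, -0.2, 0, 0, 0, 1, 0.78, 0.12, -0.2, 0, 0, 0, 1, 0.9, 0.14, -0.2, 0, 0, 0, 1, 1.0, 0.15, -0.2, 0, 0, 0, 1])

```text
time: 14.4
position: [0.5559, -0.0571, 0.1525]
tool_rot: [2.221, 2.221, 0.001]
ft_force: [0.9, -0.2, 0.0]
grip_width: 1.0
grip_force: 0.0
```

Request:
jog_arm(moves=[0.14, 0.02, 0, 0, 0, 0, 1, 0.29, 0.04, 0, 0, 0, 0, 1, 0.44, 0.06, 0, 0, 0, 0, 1, 0.6, 0.08, 0, 0, 0, 0, 1, 0.76, 0.11, 0, 0, 0, 0, 1, 0.9, 0.135, 0, 0, 0, 0, 1, 0.98, 0.147, 0, 0, 0, 0, 1, 1.0, 0.147, 0, 0, 0, 0, 1])

```text
time: 15.4
position: [0.5996, 0.2431, 0.1521]
tool_rot: [-2.219, -2.222, -0.0]
ft_force: [0.4, -0.5, -0.4]
grip_width: 0.996
grip_force: 0.0
```

Run:
```python
from h import *
look();s=ctrl.get_state();print(s["position"],s["joint_positions"])
cv2.imwrite("pics/s2.png",ctrl.get_image("scene")["pixels"][:,:,::-1])
```

```text
top red 364 z.061 [ 0.6015 -0.2429] dish [ 0.6157 -0.2551]
top red 775 z.061 [0.3717 0.2785] dish [0.374  0.2933]
top yellow 985 z.061 [ 0.5023 -0.3451] dish [ 0.5113 -0.3627]
top green 909 z.061 [0.6255 0.076 ] dish [0.6409 0.0803]
top blue 84 z.061 [0.9674 0.3446] dish [1.0005 0.3628]
top blue 80 z.061 [0.7246 0.1698] dish [0.7452 0.179 ]
top blue 83 z.061 [ 0.7244 -0.1694] dish [ 0.745  -0.1778]
top blue 1170 z.061 [ 0.3773 -0.2506] dish [ 0.3798 -0.2633]
top blue 542 z.061 [ 0.3655 -0.3514] dish [ 0.3674 -0.3693]
top blue 572 z.061 [ 0.2753 -0.2827] dish [ 0.2725 -0.297 ]
scene red 373 z.061 [ 0.6025 -0.2401] dish [ 0.5685 -0.261 ]
scene yellow 802 z.061 [ 0.538  -0.3387] dish [ 0.5003 -0.3652]
scene green 977 z.061 [0.6631 0.0837] dish [0.6325 0.0811]
scene blue 306 z.061 [ 0.3241 -0.2716] dish [ 0.2743 -0.2943]
scene blue 345 z.061 [ 0.4133 -0.3398] dish [ 0.3686 -0.3664]
scene blue 772 z.061 [ 0.4243 -0.2399] dish [ 0.3802 -0.2609]
scene blue 635 z.061 [0.4591 0.6358] dish [0.417  0.6644]
scene blue 327 z.061 [0.6036 0.2402] dish [0.5697 0.2463]
scene blue 101 z.061 [ 0.7587 -0.1608] dish [ 0.7334 -0.1773]
scene blue 72 z.061 [ 0.7975 -0.1429] dish [ 0.7744 -0.1584]
scene blue 101 z.061 [0.7591 0.1763] dish [0.7339 0.1788]
scene blue 72 z.061 [0.796  0.1976] dish [0.7729 0.2013]
[0.60003337 0.24079035 0.15212492] [ 0.07162649  0.42730343 -0.64355281  1.53184775  0.26348794  1.27108432
 -0.60785476]
```

View pics/s2.png

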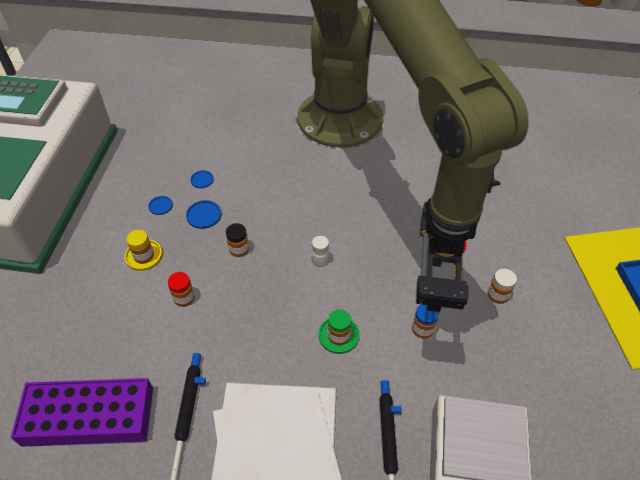

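The yellow jar stands in its dish at (140,250), and the gripper is above the blue jar at (426,318). Next I grasp blue.

Request:
jog_arm(moves=[0, 0, 0.06, 0, 0, 0, 1, 0, 0, 0.17, 0, 0, 0, 1, 0, 0, 0.29, 0, 0, 0, 1, 0, 0, 0.39, 0, 0, 0, 1, 0, 0, 0.43, 0, 0, 0, 1, 0, 0, 0.43, 0, 0, 0, 0.3, 0, 0, 0.43, 0, 0, 0, -1, 0, 0, 0.43, 0, 0, 0, -1])

```text
time: 16.55
position: [0.6012, 0.2412, 0.0247]
tool_rot: [2.222, 2.219, 0.003]
ft_force: [0.2, 1.0, 0.5]
grip_width: 0.741
grip_force: 0.0
```

Request:
jog_arm(moves=[0, 0, 0, 0, 0, 0, -1, 0, 0, 0, 0, 0, 0, -1, 0, 0, 0, 0, 0, 0, -1, 0, 0, -0.03, 0, 0, 0, -1, 0, 0, -0.1, 0, 0, 0, -1, 0, 0, -0.2, 0, 0, 0, -1, 0, 0, -0.3, 0, 0, 0, -1, 0, 0, -0.36, 0, 0, 0, -1])

```text
time: 17.55
position: [0.6013, 0.2414, 0.1344]
tool_rot: [2.222, 2.219, 0.005]
ft_force: [0.3, -0.9, -2.3]
grip_width: 0.502
grip_force: 20.0
```

Request:
jog_arm(moves=[-0.05, -0.02, 0, 0, 0, 0, -1, -0.15, -0.065, 0, 0, 0, 0, -1, -0.28, -0.12, 0, 0, 0, 0, -1, -0.41, -0.18, 0, 0, 0, 0, -1, -0.54, -0.235, 0, 0, 0, 0, -1, -0.67, -0.29, 0, 0, 0, 0, -1, -0.78, -0.34, 0, 0, 0, 0, -1, -0.85, -0.37, 0, 0, 0, 0, -1])

```text
time: 18.55
position: [0.4862, -0.0173, 0.1299]
tool_rot: [-2.226, -2.215, 0.005]
ft_force: [0.4, 0.1, -2.4]
grip_width: 0.502
grip_force: 20.0
```

Request:
jog_arm(moves=[-0.1, -0.04, 0, 0, 0, 0, -1, -0.22, -0.1, 0, 0, 0, 0, -1, -0.36, -0.16, 0, 0, 0, 0, -1, -0.5, -0.22, 0, 0, 0, 0, -1, -0.64, -0.28, 0, 0, 0, 0, -1, -0.76, -0.335, 0, 0, 0, 0, -1, -0.815, -0.36, 0.02, 0, 0, 0, -1, -0.827, -0.363, 0.1, 0, 0, 0, -1])

```text
time: 19.55
position: [0.379, -0.2633, 0.1011]
tool_rot: [2.225, 2.215, 0.0]
ft_force: [0.9, 0.8, -2.7]
grip_width: 0.501
grip_force: 20.0
```

Request:
jog_arm(moves=[0, 0, 0.06, 0, 0, 0, -1, 0, 0, 0.13, 0, 0, 0, -1, 0, 0, 0.185, 0, 0, 0, -1, 0, 0, 0.215, 0, 0, 0, -1, 0, 0, 0.233, 0, 0, 0, -1, 0, 0, 0.243, 0, 0, 0, -1, 0, 0, 0.248, 0, 0, 0, -1, 0, 0, 0.25, 0, 0, 0, -1])

```text
time: 20.55
position: [0.3798, -0.2621, 0.0266]
tool_rot: [2.223, 2.219, 0.0]
ft_force: [0.3, 0.2, -2.1]
grip_width: 0.499
grip_force: 20.0
```

Request:
jog_arm(moves=[0, 0, 0, 0, 0, 0, -1, 0, 0, 0, 0, 0, 0, 0.1, 0, 0, 0, 0, 0, 0, 0.4, 0, 0, 0, 0, 0, 0, 0.8, 0, 0, 0, 0, 0, 0, 1, 0, 0, 0, 0, 0, 0, 1, 0, 0, -0.08, 0, 0, 0, 1, 0, 0, -0.22, 0, 0, 0, 1])

```text
time: 21.55
position: [0.3783, -0.2611, 0.0917]
tool_rot: [-2.22, -2.217, 0.001]
ft_force: [0.5, -0.2, 0.1]
grip_width: 0.992
grip_force: 0.0
```

Request:
jog_arm(moves=[0, 0.03, -0.13, 0, 0, 0, 1, 0.01, 0.12, -0.2, 0, 0, 0, 1, 0.02, 0.25, -0.2, 0, 0, 0, 1, 0.035, 0.39, -0.2, 0, 0, 0, 1, 0.05, 0.53, -0.2, 0, 0, 0, 1, 0.06, 0.66, -0.2, 0, 0, 0, 1, 0.067, 0.725, -0.2, 0, 0, 0, 1, 0.067, 0.74, -0.2, 0, 0, 0, 1])

```text
time: 22.55
position: [0.6024, -0.2413, 0.1517]
tool_rot: [-2.221, -2.221, -0.001]
ft_force: [-0.1, -0.3, -0.3]
grip_width: 1.002
grip_force: 0.0
```

Run:
```python
from h import *
s=ctrl.get_state();print(s["position"])
cv2.imwrite("pics/s3.png",ctrl.get_image("scene")["pixels"][:,:,::-1])
```

```text
[ 0.60241964 -0.24132823  0.15165874]
```

View pics/s3.png

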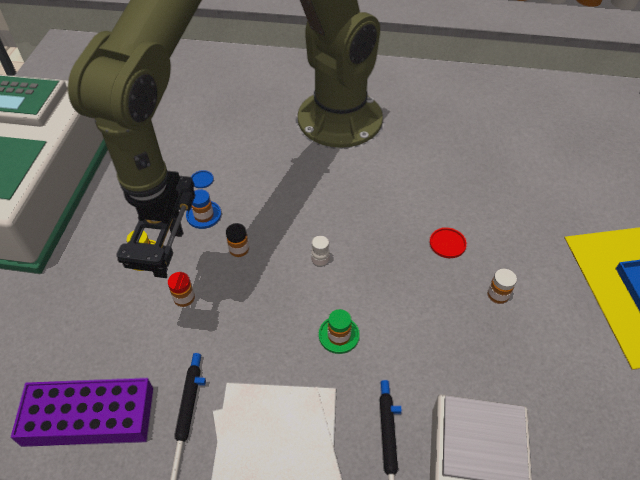

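The blue jar stands in the large blue dish at (201,208), and the gripper is over the red jar at (181,288). Next I grasp red.

Request:
jog_arm(moves=[0, 0, 0.06, 0, 0, 0, 1, 0, 0, 0.17, 0, 0, 0, 1, 0, 0, 0.29, 0, 0, 0, 1, 0, 0, 0.39, 0, 0, 0, 1, 0, 0, 0.43, 0, 0, 0, 1, 0, 0, 0.43, 0, 0, 0, 0.3, 0, 0, 0.43, 0, 0, 0, -1, 0, 0, 0.43, 0, 0, 0, -1])

```text
time: 23.6
position: [0.6026, -0.2426, 0.0249]
tool_rot: [2.222, 2.218, 0.001]
ft_force: [0.2, -0.6, 0.4]
grip_width: 0.745
grip_force: 0.0
```

Request:
jog_arm(moves=[0, 0, 0, 0, 0, 0, -1, 0, 0, 0, 0, 0, 0, -1, 0, 0, 0, 0, 0, 0, -1, 0, 0, -0.03, 0, 0, 0, -1, 0, 0, -0.1, 0, 0, 0, -1, 0, 0, -0.2, 0, 0, 0, -1, 0, 0, -0.3, 0, 0, 0, -1, 0, 0, -0.36, 0, 0, 0, -1])

```text
time: 24.6
position: [0.6028, -0.2424, 0.1346]
tool_rot: [2.22, 2.217, 0.002]
ft_force: [0.3, 0.4, -1.7]
grip_width: 0.498
grip_force: 20.0
```

Request:
jog_arm(moves=[0.05, -0.02, 0, 0, 0, 0, -1, 0.16, -0.07, 0, 0, 0, 0, -1, 0.3, -0.13, 0, 0, 0, 0, -1, 0.44, -0.19, 0, 0, 0, 0, -1, 0.58, -0.25, 0, 0, 0, 0, -1, 0.71, -0.3, 0, 0, 0, 0, -1, 0.82, -0.35, 0, 0, 0, 0, -1, 0.89, -0.38, 0, 0, 0, 0, -1])

```text
time: 25.6
position: [0.4858, 0.0273, 0.1302]
tool_rot: [-2.219, -2.222, 0.003]
ft_force: [1.4, -0.1, -1.9]
grip_width: 0.498
grip_force: 20.0
```

Request:
jog_arm(moves=[0.11, -0.05, 0, 0, 0, 0, -1, 0.24, -0.1, 0, 0, 0, 0, -1, 0.38, -0.16, 0, 0, 0, 0, -1, 0.53, -0.22, 0, 0, 0, 0, -1, 0.67, -0.28, 0, 0, 0, 0, -1, 0.79, -0.33, 0, 0, 0, 0, -1, 0.85, -0.355, 0.02, 0, 0, 0, -1, 0.865, -0.36, 0.1, 0, 0, 0, -1])

```text
time: 26.6
position: [0.3803, 0.2866, 0.1016]
tool_rot: [2.22, 2.222, 0.004]
ft_force: [0.3, -1.6, -1.3]
grip_width: 0.497
grip_force: 20.0
```

Request:
jog_arm(moves=[0, 0, 0.06, 0, 0, 0, -1, 0, 0, 0.13, 0, 0, 0, -1, 0, 0, 0.185, 0, 0, 0, -1, 0, 0, 0.215, 0, 0, 0, -1, 0, 0, 0.233, 0, 0, 0, -1, 0, 0, 0.243, 0, 0, 0, -1, 0, 0, 0.248, 0, 0, 0, -1, 0, 0, 0.25, 0, 0, 0, -1])

```text
time: 27.6
position: [0.3807, 0.2848, 0.0266]
tool_rot: [2.223, 2.219, 0.001]
ft_force: [-0.6, 0.2, 2.7]
grip_width: 0.499
grip_force: 20.0
```

Request:
jog_arm(moves=[0, 0, 0, 0, 0, 0, -1, 0, 0, 0, 0, 0, 0, 0.1, 0, 0, 0, 0, 0, 0, 0.4, 0, 0, 0, 0, 0, 0, 0.8, 0, 0, 0, 0, 0, 0, 1, 0, 0, 0, 0, 0, 0, 1, 0, 0, -0.08, 0, 0, 0, 1, 0, 0, -0.22, 0, 0, 0, 1])

```text
time: 28.6
position: [0.3792, 0.2839, 0.0918]
tool_rot: [-2.222, -2.219, 0.005]
ft_force: [0.7, 0.4, -0.1]
grip_width: 0.992
grip_force: 0.0
```

Request:
jog_arm(moves=[0, 0, -0.1, 0, 0, 0, 1, 0, 0.05, -0.2, 0, 0, 0, 1, 0, 0.15, -0.3, 0, 0, 0, 1, -0.1, 0.25, -0.3, 0, 0, 0, 1, -0.2, 0.35, -0.3, 0, 0, 0, 1, -0.3, 0.42, -0.3, 0, 0, 0, 1, -0.36, 0.45, -0.3, 0, 0, 0, 1, -0.36, 0.45, -0.3, 0, 0, 0, 1])

```text
time: 29.6
position: [0.5154, 0.1753, 0.182]
tool_rot: [-2.226, -2.217, 0.001]
ft_force: [-0.0, 0.4, -0.5]
grip_width: 1.004
grip_force: 0.0
```

Run:
```python
from h import *
look();print(ctrl.get_state()["position"])
cv2.imwrite("pics/s4.png",ctrl.get_image("scene")["pixels"][:,:,::-1])
```

```text
top red 137 z.061 [0.3665 0.2972] dish [0.3685 0.313 ]
top yellow 986 z.061 [ 0.5023 -0.345 ] dish [ 0.5113 -0.3626]
top green 907 z.061 [0.6256 0.0761] dish [0.641  0.0804]
top blue 85 z.061 [0.9674 0.3454] dish [1.0005 0.3637]
top blue 79 z.061 [0.7249 0.1697] dish [0.7455 0.1788]
top blue 82 z.061 [ 0.7244 -0.1694] dish [ 0.7449 -0.1779]
top blue 1018 z.061 [ 0.3773 -0.2521] dish [ 0.3798 -0.2649]
top blue 539 z.061 [ 0.3654 -0.3514] dish [ 0.3673 -0.3693]
top blue 572 z.061 [ 0.2752 -0.2827] dish [ 0.2724 -0.297 ]
scene red 778 z.061 [0.4122 0.2794] dish [0.3674 0.2878]
scene yellow 799 z.061 [ 0.538  -0.3387] dish [ 0.5003 -0.3652]
scene green 974 z.061 [0.6631 0.0837] dish [0.6325 0.0811]
scene blue 305 z.061 [ 0.3242 -0.2716] dish [ 0.2744 -0.2943]
scene blue 270 z.061 [ 0.3809 -0.2607] dish [ 0.3343 -0.2828]
scene blue 343 z.061 [ 0.4135 -0.3397] dish [ 0.3688 -0.3663]
scene blue 374 z.061 [ 0.4338 -0.2358] dish [ 0.3902 -0.2565]
scene blue 605 z.061 [0.4576 0.636 ] dish [0.4154 0.6646]
scene blue 102 z.061 [ 0.7587 -0.1608] dish [ 0.7335 -0.1772]
scene blue 72 z.061 [ 0.7974 -0.143 ] dish [ 0.7743 -0.1585]
scene blue 101 z.061 [0.7591 0.1763] dish [0.7339 0.1788]
scene blue 71 z.061 [0.796  0.1977] dish [0.7729 0.2015]
[0.51431337 0.17802613 0.1823626 ]
```

View pics/s4.png

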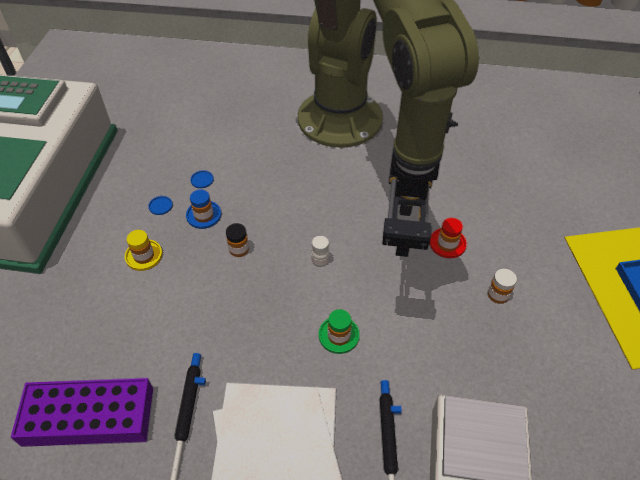

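All four jars stand upright in their own dishes: red (450,235), yellow (140,248), green (340,328) and blue (202,208). The white and black jars have not moved, and the arm is clear.

```bash
python3 -c "
from bench import ctrl
print(ctrl.close_job())"
```

```text
the job is handed in; nothing more can be done
None
```

The job is handed in at about 30 s of the 99 s limit: the yellow, green and blue jars, then red last, stand upright in their own dishes, and the white and black jars look unmoved in the final picture (no verdict came back).

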